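Third hand for the rolling-pin bracket

ROBOT

A 6-joint arm with a two-finger parallel gripper is mounted at the origin on the work surface. World frame = base frame: x ahead of the robot, y to its left, z up, the work surface at z = 0. Lengths are in m, angles in rad, forces in N, time in s.
With the tool pointing down it reaches from about 0.425 to 0.95 m from the base axis. Payload 3.5 kg.
Tool frame: the origin (TCP) lies between the finger pads; the fingertips stand 22 mm ahead of it and the grasp point (between the pads) lies 3 mm ahead of it (ctrl.nose_length is the z of the fingertips in the tool frame, in m); z points along the fingers, y is the line along which they close (so a half turn about z gives the same grasp; the last joint's range is limited). The gripper opens to 85 mm and grips with 20 to 120 N. Pads are 22 mm wide; open, the fingers measure 114 mm over their backs; the gripper's body (76 mm by 85 mm) begins 54 mm behind the grasp point. The pads swing forward as they close: fully open they stand 13 mm farther back than shut.
Start: joints at [1.121, 0.286, 1.577, -0, 1.279, -0.15], TCP at [0.199, 0.645, 0.253] pointing down, gripper open.
Joint ranges: [-2.77, 2.77], [-0.9, 2.22], [0.21, 2.48], [-1.53, 4.67], [0.24, 2.81], [-2.84, 2.84]. Speed limits (rad/s): [2.79, 2.79, 3.14, 3.14, 3.14, 3.14].

INTERFACE

Orientations are given as a unit quaternion [x, y, z, w].
In Python, from plant import ctrl gives the robot as it stands. The module is installed in compiled form; this text tells all that it offers.
- The arm moves only by the tool send_rows, never from a script. Its argument "rows" is text: rows parted by semicolons, each of 7 numbers parted by spaces: the turn, a rotation vector about the tool's x, y, z in degrees, then the shift along the tool's x, y, z in mm, then the opening, from -1 (shut) to 1 (fully open). A call has 1 to 8 rows; each row is the pose to reach, as a shift and turn from the pose commanded when the call began, along the tool's axes at that moment; what a row does not reach only later rows make up. A row lasts 1/8 s, in which the tool goes at most 62.5 mm and 10.7 degrees, less where a joint would pass 70% of its speed; a pose out of reach is approached as far as the arm can. A call with a gripper value outside its range is refused whole. The fingers move at their own pace and stop on an object; "grip_force" is the grip in N (left out, the last holds). Time passes only in rows, so rows that repeat a pose let the fingers close. It gives the time, the measured TCP pose, the force, the opening and the grip force at its end, in the units of the state.
- ctrl.get_state(): the state, without advancing time (a new reading comes with each control period).
- ctrl.read_camera(name): name is "scene" or "side" or "wrist"; returns a dict with "color" (400x640x3 uint8, red, green, blue), "fx", "fy", "cx", "cy" (pixels), "extrinsics" (4x4, takes a point from world to camera coordinates). Camera axes: x right, y down, z forward; pixel columns grow to the right and rows downward; lengths in m; the calibration is good to about 2 mm. The wrist camera is an equidistant fisheye: a pixel r from the principal point sees the ray r / f radians off the axis. A picture is of the moment at which its call begins. There is no depth.
- ctrl.sign_off(): hands the job in; it is judged then, once.
Trained networks look in a picture, given as the dict that the camera call returned (one of the last four; its "shot" number tells which), for a name from the list of things; names that differ only in an ending like _2 or _b are one class to them, and where a whole thing is asked for, a point or a joint stands for the part that bears it (a point fixed in the world has none). Each returns a list of dicts, best first, with "p" (0 to 1); they miss things now and then, are a little off and sometimes report something else, mostly with a low value. They report only what shows in the picture. A call takes as long as a camera call. They do not tell look-alikes from the thing itself.
- ctrl.look_for(picture, target): "position" ([x, y, z] in m, in the coordinates of the camera as it stood for that picture, good to about 4 mm: the middle of the surface that is visible of it).
The state is a dict: "time": time; "qpos": joint angles; "dq": joint speeds; "joint_efforts": joint torques, N m; "eef_pos": TCP position; "tcp_rot": TCP orientation; "contact_force": force on the tool from outside, world axes, zero at the start; "wrist_torque": the same for the moment, N m; "opening": opening from 0.0 (shut) to 1.0 (fully open); "finger_force": force on a finger pad.
Only numpy, scipy, OpenCV 4.12 (cv2) and the standard library are available. Lean on these libraries where they do the work, as an engineer would, in place of code of your own. Each camera call takes 0.05 s, during which the arm holds its last target. There are 200 camera calls.

TASK

Be my third hand: pick up the wooden rolling-pin bracket by its arm and hold it close in front of the lamp's lens (within about 10 cm, level with it), turning first its yellow end, then its flat back, then its blue end to face the lens (within 25 degrees will do), about a second each, so I can look for cracks. Then press its back flat against the red patch on the front of the sprung rail, sides in line with the patch and top edges flush, with a steady push of about 10 N (about a kilo, so the rail gives about 1 cm) for at least five seconds while I start the screws, and finish still holding and pushing, because I am not done. Do not ram the rail or bump the lamp, and leave the bowl, warmer, spatula and press where they are.

Things in the scene. Friction and masses are not known exactly. Their poses are not given: they have to be found in the camera images.
- bracket: loose dark wood bracket, 0.1 kg, standing on the table. Back plate 12 thick (x 35..47 mm), 100 wide (y), 60 high; arm 24 wide (y), 40 high (z 0..40), from the plate to x -45, with a 10 mm lip at its end up to z 52. Origin: underside of the arm, 47 mm from the plate's back. x: out through the back (at first roughly away from the robot), y: to the yellow end, z: up. Grip the arm across y near x 0
- yellow_end (a point): centre of the plate's yellow-painted end, at (41, 50, 30) mm in the bracket's frame; axes as the bracket's
- blue_end (a point): centre of the plate's blue-painted end, at (41, -50, 30) mm in the bracket's frame; axes as the bracket's
- back (a point): centre of the plate's flat back, at (47, 0, 30) mm in the bracket's frame; axes as the bracket's
- front_tip (a point): the arm's free end, at (-45, 0, 30) mm in the bracket's frame
- back_top (a point): middle of the top edge of the plate's back, at (47, 0, 60) mm in the bracket's frame; axes as the bracket's
- rail: upright pine rail, 16 thick, 220 wide, 14 to 110 mm above the table; in the middle of its front a red patch 100 wide, 60 high, up to and over the top edge. Springs to a fixed pine frame behind: pushed, it slides back along its x, 1 mm per newton, 30 mm at most. Origin at table height below the middle of its front face; x: into the rail, away from the robot (the way to push), y along it, z up
- mark (a point): middle of the top front edge of the rail = middle of the top edge of the red patch, 110 mm above the table; moves and turns with the rail. The bracket's back_top belongs here
- lamp: small fixed lamp: black foot 76 across, thin post, white head 50 across, 45 long, pale yellow lens; top 145 mm above the table. Origin on the table below the lens; x points from the lens back into the head, so it shines along -x, roughly towards the robot; z up. Left or right of the rail, the bracket on the other side
- lens (a point): centre of the lamp's lens, 120 mm above the table; axes as the lamp's
- bowl: blue glazed bowl 110 across, 45 high, origin under its centre; leave alone
- warmer: red plastic tortilla warmer, 196 across, 100 high, origin under its centre, far to the right; leave alone
- spatula: steel spatula, lies about 20 mm high or less, roughly along y in front of the robot; leave alone
- press: cast aluminium tortilla press, 170 across, about 70 high, origin under its centre, far to the left; leave alone
Mind the look-alikes: they are no part of the job. Leave any purple look-alike of the bracket alone.

How it is judged:
On the way, in this order (a step that is already met when the one before it is completed fails the run):
1. the bracket, held in the fingers, shows its yellow end to the lens, within 12 cm and 0.5 rad (distance between yellow_end and lens below 0.12 m and distance between blue_end and lens above 0.06 m and angle between the y axis of bracket and the x axis of lamp, either way round below 0.5 rad and angle between bracket's own z axis and vertical below 0.3 rad and y of yellow_end in the frame of lamp between -0.05 and 0.05 m and z of yellow_end in the frame of lens between -0.04 and 0.04 m and contact force between bracket and the fingers above 1 N), for 0.5 s.
2. then its flat back (distance between back and lens below 0.12 m and distance between front_tip and lens above 0.06 m and angle between the x axis of bracket and the x axis of lamp, either way round below 0.5 rad and angle between bracket's own z axis and vertical below 0.3 rad and y of back in the frame of lamp between -0.05 and 0.05 m and z of back in the frame of lens between -0.04 and 0.04 m and contact force between bracket and the fingers above 1 N), for 0.5 s.
3. then its blue end (distance between blue_end and lens below 0.12 m and distance between yellow_end and lens above 0.06 m and angle between the y axis of bracket and the x axis of lamp, either way round below 0.5 rad and angle between bracket's own z axis and vertical below 0.3 rad and y of blue_end in the frame of lamp between -0.05 and 0.05 m and z of blue_end in the frame of lens between -0.04 and 0.04 m and contact force between bracket and the fingers above 1 N), for 0.5 s.
4. the bracket is pressed on the red patch with 5 to 15 N, without a break, for 4 s (contact force between bracket and rail between 5 and 15 N and y of back_top in the frame of mark between -0.01 and 0.01 m and z of back_top in the frame of mark between -0.007 and 0.007 m and x of back_top in the frame of mark between -0.006 and 0.006 m and angle between the x axis of bracket and the x axis of rail, either way round below 0.1 rad and angle between bracket's own z axis and vertical below 0.1 rad and contact force between bracket and the fingers above 2 N and linear speed of bracket below 0.02 m/s), for 4 s.
At the end, for the whole second after the job is handed in: the fingers still hold the bracket upright and still, its back flat on the rail (within 0.1 rad), in line with the red patch within 10 mm sideways, top edges flush within 7 mm, pushing with 5 to 15 N (all of step 4); the arm keeps its last pose, push and grip.
It fails at once if the bracket is rammed against the rail (over 25 N) (contact force between bracket and rail above 25 N).
It fails at once if the lamp is bumped (contact force between any of bracket, the arm, the fingers and lamp above 2 N).
It fails at once if a bystander is moved by over 3 cm (distance of any of bowl, warmer, spatula, press from where it was at the start of the episode above 0.03 m).
It also fails if it takes over 72 s, if anything falls off the work surface, if the arm or the gripper's body presses on something with over 40 N, if the wrist force passes 120 N, or if a joint passes its speed limit or range.

## Working session

There is one attempt and no reset: what is moved stays moved. The work goes in short steps, Python scripts to look and compute and a tool call to move; the robot and the scene stay as the last step left them, time stands still between calls to the robot, and variables do not carry over. Pictures are saved under pics/ and viewed, at most 10 in all, crops included, and the job is handed in when it is done.

Besides the shell and the picture viewer there is one more tool, called after "Request:" in YAML: its name, and indented under it one key for each argument. send_rows: Moves the arm, as the interface text tells. Its arguments: {"type":"object","properties":{"rows":{"type":"string"},"grip_force":{"type":"number"}},"required":["rows"]}

```bash
mkdir -p pics
cat > h.py <<'E'
from plant import ctrl
import numpy as np, cv2
from scipy.spatial.transform import Rotation as R
def shot(n,save=None):
    p=ctrl.read_camera(n)
    if save: cv2.imwrite('pics/'+save,p['color'][:,:,::-1])
    return p
def w(p,c):
    E=np.array(p['extrinsics']); return E[:3,:3].T@(np.array(c)-E[:3,3])
def look(p,t):
    return [(round(d['p'],2),np.round(w(p,d['position']),4).tolist()) for d in ctrl.look_for(p,t)]
def px(p,X):
    E=np.array(p['extrinsics']); c=E[:3,:3]@np.array(X)+E[:3,3]
    return p['fx']*c[0]/c[2]+p['cx'],p['fy']*c[1]/c[2]+p['cy']
def ray_z(p,u,v,z):
    E=np.array(p['extrinsics']);d=E[:3,:3].T@np.array([(u-p['cx'])/p['fx'],(v-p['cy'])/p['fy'],1]);o=-E[:3,:3].T@E[:3,3]
    return o+d*(z-o[2])/d[2]
E
python3 - <<'E'
from h import *
for n in ('scene','side'):
    p=shot(n,n+'0.png'); print(n,p['fx'],np.round(p['extrinsics'],3).tolist())
    for t in 'bracket yellow_end blue_end back rail mark lamp lens bowl warmer spatula press'.split(): print(t,look(p,t))
s=ctrl.get_state();print(s)
E
```

```text
scene 387.5609353128674 [[-0.637, 0.771, -0.017, 0.362], [0.556, 0.444, -0.702, -0.281], [-0.534, -0.457, -0.712, 1.857], [0.0, 0.0, 0.0, 1.0]]
bracket [(0.89, [0.5575, -0.2643, 0.0382]), (0.65, [0.8514, -0.0432, 0.0414]), (0.37, [0.608, 0.0176, 0.078])]
yellow_end [(0.67, [0.8502, -0.0401, 0.0399]), (0.64, [0.5565, -0.2648, 0.0421]), (0.19, [0.5041, 0.572, 0.0407])]
blue_end [(0.71, [0.5723, 0.3255, 0.0262]), (0.67, [0.848, -0.0488, 0.0394]), (0.59, [0.5588, -0.2611, 0.0331])]
back [(0.68, [0.5601, -0.2647, 0.0369]), (0.58, [0.8507, -0.049, 0.036])]
rail [(0.61, [0.6118, 0.0153, 0.0807])]
mark [(0.71, [0.6097, 0.0108, 0.0783]), (0.56, [0.5639, 0.3246, 0.0276])]
lamp [(0.73, [0.567, 0.3249, 0.0254])]
lens [(0.74, [0.5621, 0.3245, 0.0285])]
bowl [(0.69, [0.7286, 0.285, 0.0227])]
warmer []
spatula [(0.86, [0.3866, 0.0473, 0.0013])]
press [(0.6, [0.5003, 0.5722, 0.042])]
side 367.2430043740338 [[0.999, -0.03, 0.011, -0.612], [-0.013, -0.697, -0.717, 0.069], [0.029, 0.717, -0.697, 1.515], [0.0, 0.0, 0.0, 1.0]]
bracket [(0.79, [0.557, -0.2813, 0.038]), (0.66, [0.8375, -0.0681, 0.0451])]
y
[... 623 characters left out ...]
rray([ 1.12102070e+00,  2.86318354e-01,  1.57671305e+00, -9.72825842e-06,
        1.27859589e+00, -1.49945863e-01]), 'dq': array([ 1.73292394e-03, -1.48013491e-03,  1.29481099e-03,  7.31283862e-05,
       -3.99115396e-04, -1.68176322e-03]), 'joint_efforts': array([-1.91891586e-04, -4.05967712e+01, -2.92928338e+01, -1.38826608e-04,
        6.96197330e-04, -1.02360691e-06]), 'eef_pos': array([0.19929717, 0.64488831, 0.25330554]), 'tcp_rot': array([ 1.49352583e-01,  9.88784003e-01, -1.79252938e-05, -6.66726822e-07]), 'contact_force': array([ 0.18303577, -0.14459982, -0.3175277 ]), 'wrist_torque': array([-0.02654539, -0.03146484,  0.00304848]), 'finger_force': 0.0, 'opening': 0.9947038170085422}
```

View pics/scene0.png

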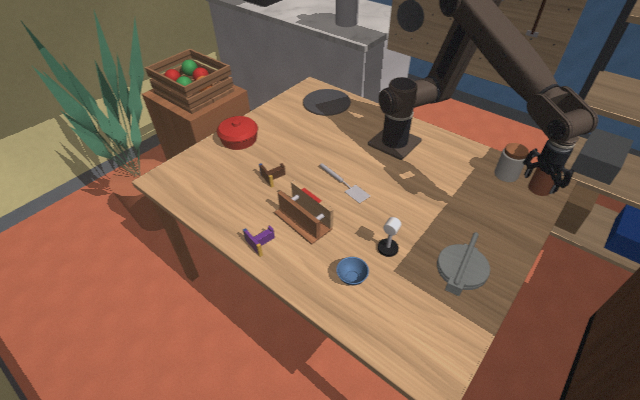

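View pics/side0.png

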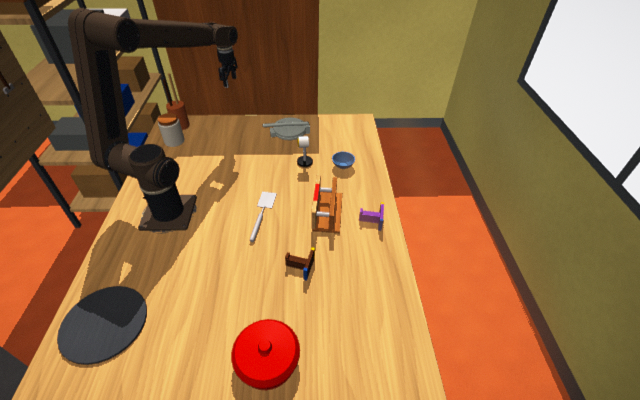

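The scene picture shows the dark bracket at about (270,173), the purple look-alike at (258,238), the rail with its red patch at (305,210), the lamp at (390,235) and the bowl at (352,270). The side picture agrees: the bracket is at (302,262) with its yellow end up and left, the rail at (320,205) and the lamp at (305,150). I'll take closer wrist views next.

```bash
cat >> h.py <<'E'
def plan(pos,yaw,base=None):
    """tool-down goal: tool y at world angle 90+yaw deg -> shift/turn in tool axes; base=(pos,quat)"""
    s=ctrl.get_state(); p0,q0=base or (s['eef_pos'],s['tcp_rot'])
    R0=R.from_quat(q0); G=R.from_euler('z',yaw,degrees=True)*R.from_matrix(np.array([[-1,0,0],[0,1,0],[0,0,-1.]]))
    print('turn',np.round((R0.inv()*G).as_rotvec(degrees=True),1),'shift',np.round(R0.inv().apply(np.array(pos)-p0)*1000,1))
E
python3 - <<'E'
from h import *
plan([.48,.2,.40],0)
E
```

```text
turn [ -0.   -0.  -17.2] shift [-399.6 -342.1 -146.7]
```

Request:
send_rows:
  rows: "0 0 -17 -390 -330 -140 1;0 0 -17 -390 -330 -140 1;0 0 -17 -390 -330 -140 1;0 0 -17 -390 -330 -140 1;0 0 -17 -390 -330 -140 1;0 0 -17 -390 -330 -140 1;0 0 -17 -390 -330 -140 1;0 0 -17 -390 -330 -140 1"

```text
time: 2.3
eef_pos: [0.4597, 0.2368, 0.3864]
tcp_rot: [0.001, 1.0, 0.0, 0.001]
contact_force: [0.4, 0.2, 0.8]
opening: 1.0
finger_force: 0.0
```

Request:
send_rows:
  rows: "0 0 0 -10 -30 0 1;0 0 0 -10 -30 0 1"

```text
time: 2.55
eef_pos: [0.4697, 0.2068, 0.3858]
tcp_rot: [0.004, 1.0, 0.0, 0.0]
contact_force: [0.4, 0.1, 0.1]
opening: 1.001
finger_force: 0.0
```

Run:
```python
from h import *
s=ctrl.get_state();print(s['eef_pos'],s['tcp_rot'],s['time'])
p=shot('wrist','w1.png'); print(p['fx'],p['cx'],p['cy'],np.round(p['extrinsics'],3).tolist())
for t in 'bracket yellow_end blue_end back rail mark lamp lens'.split(): print(t,look(p,t))
```

```text
[0.46965003 0.206819   0.38575158] [3.52118590e-03 9.99993765e-01 5.32343273e-05 2.61238410e-04] 2.55
309.70691628693146 316.55141154617604 195.4409925445956 [[0.007, 1.0, 0.0, -0.21], [0.948, -0.007, 0.318, -0.528], [0.318, -0.002, -0.948, 0.358], [0.0, 0.0, 0.0, 1.0]]
bracket [(0.77, [0.5574, -0.2689, 0.0444])]
yellow_end [(0.71, [0.5577, -0.2658, 0.0438])]
blue_end [(0.59, [0.5595, -0.2685, 0.0409])]
back [(0.62, [0.5601, -0.2657, 0.0403])]
rail [(0.52, [0.5472, 0.311, 0.1214])]
mark [(0.74, [0.6055, 0.0054, 0.0838])]
lamp [(0.93, [0.5463, 0.3135, 0.1174])]
lens [(0.77, [0.5466, 0.3108, 0.122])]
```

View pics/w1.png

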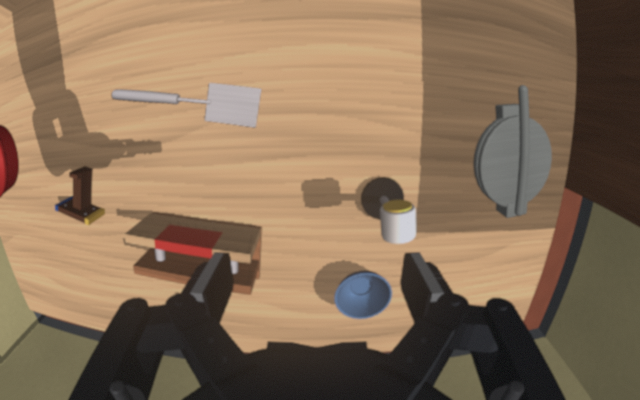

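The wrist picture shows the lens near (399,206), the lamp foot at (382,197), the red patch at (188,240), the bracket at (80,205) and the bowl at (362,295). The next views are closer ones, of the rail and then the bracket.

Request:
send_rows:
  rows: "0 0 0 -30 -210 80 1;0 0 0 -30 -210 80 1;0 0 0 -30 -210 80 1;0 0 0 -30 -210 80 1;0 0 0 -30 -210 80 1;0 0 0 -30 -210 80 1"

```text
time: 3.75
eef_pos: [0.4984, -0.0009, 0.3059]
tcp_rot: [0.001, 1.0, 0.0, 0.0]
contact_force: [-0.3, -0.3, 0.5]
opening: 0.998
finger_force: 0.0
```

```bash
cat >> h.py <<'E'
def wray(p,u,v,z):
    """wrist (equidistant fisheye) pixel -> world point at height z"""
    E=np.array(p['extrinsics']); d=np.array([(u-p['cx'])/p['fx'],(v-p['cy'])/p['fy']]); t=np.hypot(*d)
    d=E[:3,:3].T@np.append(d/t*np.sin(t),np.cos(t)); o=-E[:3,:3].T@E[:3,3]
    return o+d*(z-o[2])/d[2]
E
python3 - <<'E'
from h import *
s=ctrl.get_state();print(s['eef_pos'],s['tcp_rot'],s['time'])
p=shot('wrist'); import pickle; pickle.dump(p,open('w2.pkl','wb'))
c=p['color'][:,:,::-1]
for t in 'rail mark bracket lens'.split(): print(t,look(p,t))
h=cv2.cvtColor(c,cv2.COLOR_BGR2HSV)
m=((h[...,0]<8)|(h[...,0]>172))&(h[...,1]>150)&(h[...,2]>60)
n,l,st,ce=cv2.connectedComponentsWithStats(m.astype(np.uint8)); print([(a.tolist()) for a in st[1:] if a[4]>100])
x0,y0=150,120
cv2.imwrite('pics/w2.png',cv2.resize(c[120:320,120:386],None,fx=3,fy=3,interpolation=cv2.INTER_CUBIC))
E
```

```text
[ 0.49843347 -0.00092261  0.30594138] [1.37608092e-03 9.99998993e-01 2.05963911e-04 2.78713942e-04] 3.75
rail [(0.59, [0.6021, -0.0035, 0.0811])]
mark [(0.67, [0.603, -0.0069, 0.0928])]
bracket [(0.96, [0.5543, -0.2739, 0.0446]), (0.56, [0.7798, -0.0558, 0.0318])]
lens [(0.68, [0.5504, 0.3095, 0.074])]
[[0, 100, 37, 97, 2605], [273, 233, 84, 40, 2232]]
```

View pics/w2.png

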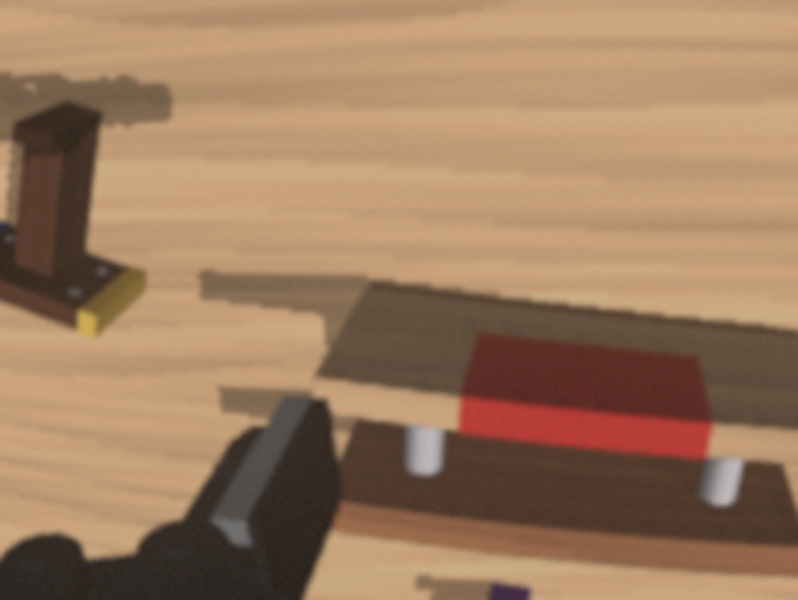

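In this crop the red patch's top front edge runs from (463,396) to (712,421) and its bottom edge from (478,333) to (695,356). The bracket's yellow end is at (110,300). I'll convert the patch corners and fly on to the bracket.

Run:
```python
from h import *
import pickle; p=pickle.load(open('w2.pkl','rb'))
f=lambda x,y,z:wray(p,119.67+x/3,119.67+y/3,z)
for n,a,b,z in (('topfront',(463,396),(712,421),.11),('toprear',(460,432),(705,459),.11),('bot',(478,333),(695,356),.05),('railtopfront',(316,377),(798,429),.11)):
    A,B=f(*a,z),f(*b,z); print(n,A.round(4),B.round(4),'len',np.hypot(*(B-A)[:2]).round(4),'mid',((A+B)/2).round(4),'yaw',np.degrees(np.arctan2(-(B-A)[0],(B-A)[1])).round(2))
plan([.47,-.28,.28],0)
```

```text
topfront [ 0.5929 -0.0513  0.11  ] [0.6046 0.0466 0.11  ] len 0.0986 mid [ 0.5988 -0.0023  0.11  ] yaw -6.79
toprear [ 0.6095 -0.0536  0.11  ] [0.6226 0.0448 0.11  ] len 0.0992 mid [ 0.616  -0.0044  0.11  ] yaw -7.57
bot [ 0.5936 -0.052   0.05  ] [0.6055 0.046  0.05  ] len 0.0987 mid [ 0.5996 -0.003   0.05  ] yaw -6.88
railtopfront [ 0.5859 -0.1103  0.11  ] [0.6095 0.0821 0.11  ] len 0.1938 mid [ 0.5977 -0.0141  0.11  ] yaw -7.0
turn [-0.   0.1 -0.1] shift [  28.1 -279.5   26.2]
```

Request:
send_rows:
  rows: "0 0 0 10 -280 20 1;0 0 0 10 -280 20 1;0 0 0 10 -280 20 1;0 0 0 10 -280 20 1;0 0 0 10 -280 20 1;0 0 0 10 -280 20 1;0 0 0 10 -280 20 1"

```text
time: 4.88
eef_pos: [0.4877, -0.2805, 0.2856]
tcp_rot: [0.001, 1.0, 0.0, 0.0]
contact_force: [0.2, -0.3, -0.5]
opening: 0.999
finger_force: 0.0
```

Run:
```python
from h import *
s=ctrl.get_state();print(s['eef_pos'],s['tcp_rot'],s['time'])
p=shot('wrist'); import pickle; pickle.dump(p,open('w3.pkl','wb'))
c=p['color'][:,:,::-1]
for t in 'bracket yellow_end blue_end mark'.split(): print(t,look(p,t))
E0=np.array(p['extrinsics']);q=E0[:3,:3]@np.array([.55,-.27,.04])+E0[:3,3]
t=np.arctan2(np.hypot(q[0],q[1]),q[2]);d=q[:2]/np.hypot(q[0],q[1])*t*p['fx'];u,v=int(d[0]+p['cx'])-100,int(d[1]+p['cy'])-75
print(u,v);cv2.imwrite('pics/w3.png',cv2.resize(c[v:v+150,u:u+200],None,fx=4,fy=4,interpolation=cv2.INTER_CUBIC))
```

```text
[ 0.4876962  -0.28049633  0.28560901] [1.10959868e-03 9.99999350e-01 2.46677942e-04 8.44259007e-05] 4.875
bracket [(0.71, [0.5621, -0.2801, 0.0419]), (0.45, [0.8654, -0.034, 0.0561]), (0.21, [0.7459, 0.3075, 0.0352])]
yellow_end [(0.67, [0.5602, -0.2766, 0.0411]), (0.57, [0.8718, -0.0316, 0.0527])]
blue_end [(0.79, [0.5624, -0.2784, 0.0427]), (0.62, [0.8655, -0.0291, 0.0552]), (0.2, [0.554, 0.3134, 0.0088])]
mark [(0.16, [0.4369, -0.57, 0.0825])]
225 135
```

View pics/w3.png

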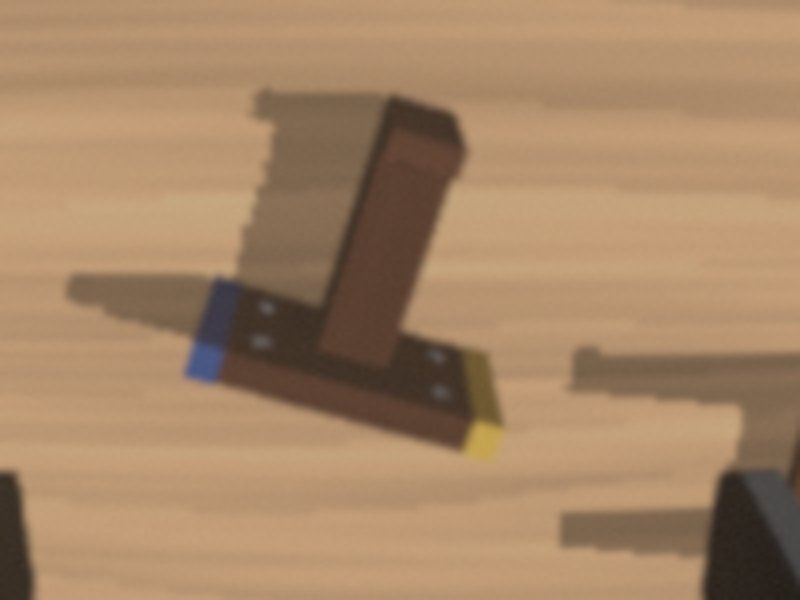

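The crop shows the blue end at (205,340) and the yellow end at (485,410). The plate's top strip has corners near (195,342), (503,427), (185,378) and (491,460), and the arm runs up to its lip at (425,130).

Run:
```python
from h import *
import pickle; p=pickle.load(open('w3.pkl','rb'))
f=lambda x,y,z:wray(p,225-.375+x/4,135-.375+y/4,z)
for n,a,b,z in (('topfront',(195,342),(503,427),.06),('toprear',(185,378),(491,460),.06),('botfront',(217,278),(487,350),.0),('armR',(387,367),(447,185),.04),('armL',(320,350),(376,165),.04)):
    A,B=f(*a,z),f(*b,z); print(n,A.round(4),B.round(4),'len',np.hypot(*(B-A)[:2]).round(4),'mid',((A+B)/2).round(4),'yaw',np.degrees(np.arctan2(-(B-A)[0],(B-A)[1])).round(2))
```

```text
topfront [ 0.5544 -0.3337  0.06  ] [ 0.5838 -0.2383  0.06  ] len 0.0998 mid [ 0.5691 -0.286   0.06  ] yaw -17.08
toprear [ 0.5666 -0.3376  0.06  ] [ 0.5956 -0.2417  0.06  ] len 0.1001 mid [ 0.5811 -0.2896  0.06  ] yaw -16.8
botfront [ 0.5555 -0.3338  0.    ] [ 0.5833 -0.2381  0.    ] len 0.0997 mid [ 0.5694 -0.2859  0.    ] yaw -16.16
armR [ 0.5717 -0.2746  0.04  ] [ 0.5105 -0.2563  0.04  ] len 0.0639 mid [ 0.5411 -0.2655  0.04  ] yaw 73.34
armL [ 0.5657 -0.2963  0.04  ] [ 0.5041 -0.2782  0.04  ] len 0.0642 mid [ 0.5349 -0.2872  0.04  ] yaw 73.64
```

Run:
```python
from h import *
plan([.536,-.276,.028],-16.7)
```

```text
turn [-0.   0.  16.6] shift [-48.1   4.5 257.8]
```

Request:
send_rows:
  rows: "0 0 16.6 -48 4.5 60 1;0 0 16.6 -48 4.5 120 1;0 0 16.6 -48 4.5 160 1;0 0 16.6 -48 4.5 195 1;0 0 16.6 -48 4.5 220 1;0 0 16.6 -48 4.5 240 1;0 0 16.6 -48 4.5 255 1;0 0 16.6 -48 4.5 257 1"

```text
time: 6.12
eef_pos: [0.5351, -0.2767, 0.0276]
tcp_rot: [0.146, 0.989, 0.0, -0.001]
contact_force: [-0.0, -0.1, -0.4]
opening: 0.999
finger_force: 0.0
```

Run:
```python
from h import *
plan([.536,-.276,.028],-16.7); s=ctrl.get_state();print(s['eef_pos'],s['contact_force'])
```

```text
turn [ 0.  -0.1 -0.1] shift [-0.6  1.  -0.4]
[ 0.53510469 -0.27674817  0.0276364 ] [-0.03701024 -0.09906216 -0.3837997 ]
```

Request:
send_rows:
  rows: "0 0 0 -0.5 1 0 -1;0 0 0 -0.5 1 0 -1;0 0 0 -0.5 1 0 -1;0 0 0 -0.5 1 0 -1;0 0 0 -0.5 1 0 -1;0 0 0 -0.5 1 0 -1;0 0 0 -0.5 1 0 -1;0 0 0 -0.5 1 0 -1"
  grip_force: 70

```text
time: 7.12
eef_pos: [0.5367, -0.2768, 0.0293]
tcp_rot: [0.146, 0.989, -0.0, 0.001]
contact_force: [-0.3, -0.8, 5.8]
opening: 0.271
finger_force: 69.2
```

Request:
send_rows:
  rows: "0 0 0 0 0 -20 -1;0 0 0 0 0 -60 -1;0 0 0 0 0 -110 -1;0 0 0 0 0 -160 -1;0 0 0 0 0 -180 -1;0 0 0 0 0 -180 -1"

```text
time: 7.88
eef_pos: [0.5365, -0.2765, 0.2096]
tcp_rot: [0.146, 0.989, -0.001, 0.001]
contact_force: [0.1, 0.6, -2.2]
opening: 0.272
finger_force: 68.6
```

Run:
```python
from h import *
s=ctrl.get_state();print(s['eef_pos'],s['tcp_rot'],s['opening'],s['finger_force'])
p=shot('wrist','w4.png'); print(look(p,'bracket'))
c=p['color'][:,:,::-1]; cv2.imwrite('pics/w4.png',cv2.resize(c[150:350,180:446],None,fx=3,fy=3,interpolation=cv2.INTER_CUBIC))
import pickle; pickle.dump((p,s),open('w4.pkl','wb'))
p=pickle.load(open('w2.pkl','rb'))
# lamp pose from w1
```

```text
[ 0.5365059  -0.27650485  0.20960598] [ 1.45838816e-01  9.89307651e-01 -5.67886761e-04  1.04377935e-03] 0.27245581924949325 68.61014127731323
[(0.68, [0.5165, -0.2751, 0.2252]), (0.62, [0.8285, -0.0645, 0.0379])]
```

View pics/w4.png

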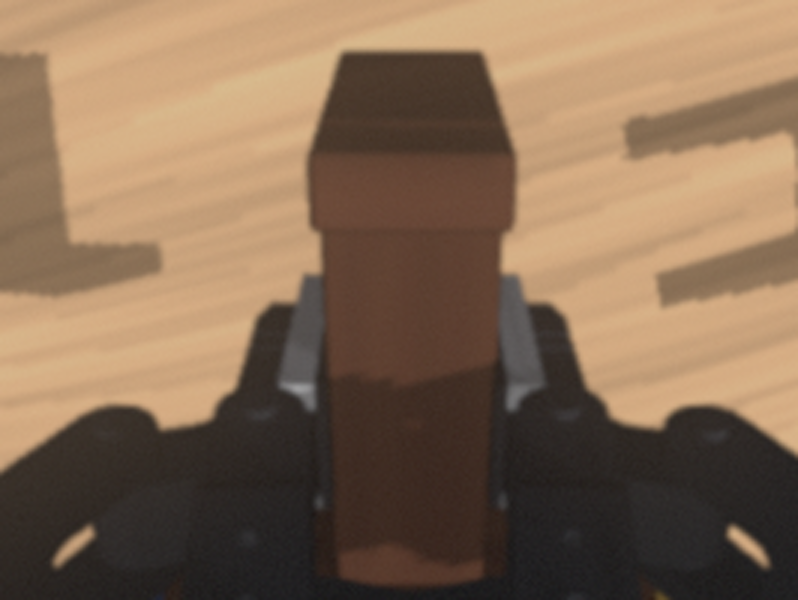

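The bracket is held squarely: its lip's top edge is at (312..515,153) and the pads are on both sides. I'll solve the grasp height from the lip and move on to look at the lamp.

Run:
```python
from h import *
import pickle; p,s=pickle.load(open('w4.pkl','rb'))
E=np.array(p['extrinsics'])
obj=np.array([[-45,12,52],[-45,-12,52],[-45,12,0],[-45,-12,0],[-35,12,52],[-35,-12,52]])/1000.
img=np.array([[515,153],[312,153],[484,52],[343,52],[510,231],[316,231]],float)/3+[180-.33,150-.33]
d=(img-[p['cx'],p['cy']])/p['fx'];t=np.linalg.norm(d,axis=1,keepdims=True);n=d/t*np.tan(t)
ok,rv,tv=cv2.solvePnP(obj,n,np.eye(3),None)
Rc=R.from_rotvec(rv.ravel()).as_matrix(); Rw=E[:3,:3].T@Rc; o=w(p,tv.ravel())
print('bracket origin',o.round(4),'yaw pitch roll',R.from_matrix(Rw).as_euler('ZYX',degrees=True).round(2))
print('in tool',R.from_quat(s['tcp_rot']).inv().apply(o-s['eef_pos']).round(4))
pr=cv2.projectPoints(obj,rv,tv,np.eye(3),None)[0].reshape(-1,2);print(np.abs(pr-n).max()*p['fx'])
plan([.42,.22,.25],0)
```

```text
bracket origin [ 0.5371 -0.2765  0.1756] yaw pitch roll [-1.675e+01 -1.000e-02  1.700e-01]
in tool [-0.0005  0.0002  0.034 ]
0.4388558691087859
turn [  0.1  -0.2 -16.8] shift [253.4 441.3 -42.4]
```

Request:
send_rows:
  rows: "0 0 -17 255 440 -42 -1;0 0 -17 255 440 -42 -1;0 0 -17 255 440 -42 -1;0 0 -17 255 440 -42 -1;0 0 -17 255 440 -42 -1;0 0 -17 255 440 -42 -1;0 0 -17 255 440 -42 -1;0 0 -17 255 440 -42 -1"

```text
time: 8.98
eef_pos: [0.4194, 0.21, 0.2468]
tcp_rot: [-0.002, 1.0, -0.001, -0.002]
contact_force: [-0.4, 0.0, -0.9]
opening: 0.268
finger_force: 68.8
```

Request:
send_rows:
  rows: "0 0 0 0 0 0 -1;0 0 0 0 0 0 -1"

```text
time: 9.22
eef_pos: [0.4204, 0.2084, 0.2473]
tcp_rot: [-0.002, 1.0, -0.001, -0.002]
contact_force: [0.6, 0.0, -1.4]
opening: 0.271
finger_force: 69.1
```

Run:
```python
from h import *
s=ctrl.get_state();print(s['eef_pos'],s['tcp_rot'],s['time'],s['contact_force'])
p=shot('wrist'); c=p['color'][:,:,::-1]
for t in ['lens','lamp','mark']: print(t,look(p,t))
cv2.imwrite('pics/w5.png',cv2.resize(c[60:260,300:566],None,fx=3,fy=3,interpolation=cv2.INTER_CUBIC))
import pickle; pickle.dump((p,s),open('w5.pkl','wb'))
```

```text
[0.42038984 0.20835328 0.2472538 ] [-2.45981599e-03  9.99994424e-01 -8.08633164e-04 -2.10899657e-03] 9.225 [ 0.63296224  0.01052721 -1.37187853]
lens [(0.71, [0.5506, 0.3153, 0.0143])]
lamp [(0.89, [0.5519, 0.3181, 0.0139]), (0.32, [0.403, 0.2112, 0.2546])]
mark [(0.81, [0.5959, -0.0437, 0.0726]), (0.68, [0.4017, 0.207, 0.2584])]
```

View pics/w5.png

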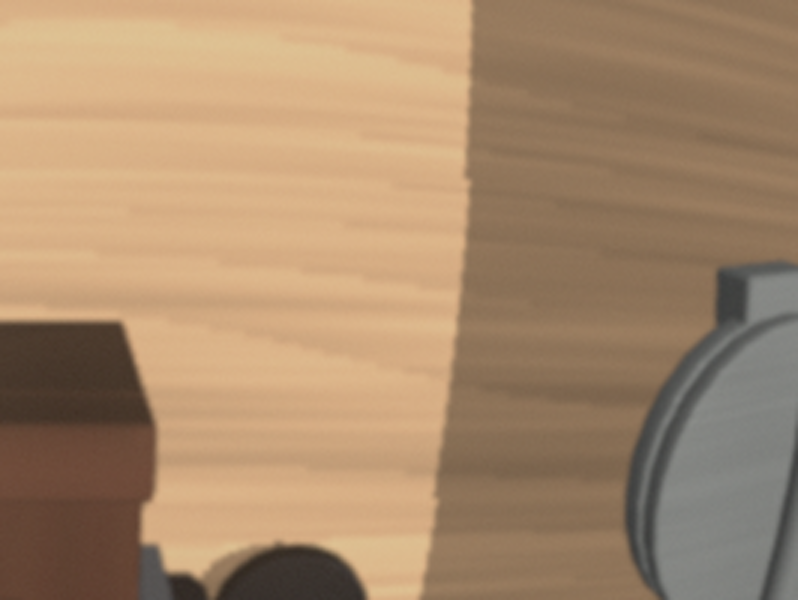

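This crop sits too high: it shows only the lamp foot, at (290,570). I'll re-crop the same shot lower.

Run:
```python
from h import *
import pickle; p,s=pickle.load(open('w5.pkl','rb')); c=p['color'][:,:,::-1]
cv2.imwrite('pics/w5b.png',cv2.resize(c[200:350,330:530],None,fx=4,fy=4,interpolation=cv2.INTER_CUBIC))
```

```text
(no output)
```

View pics/w5b.png

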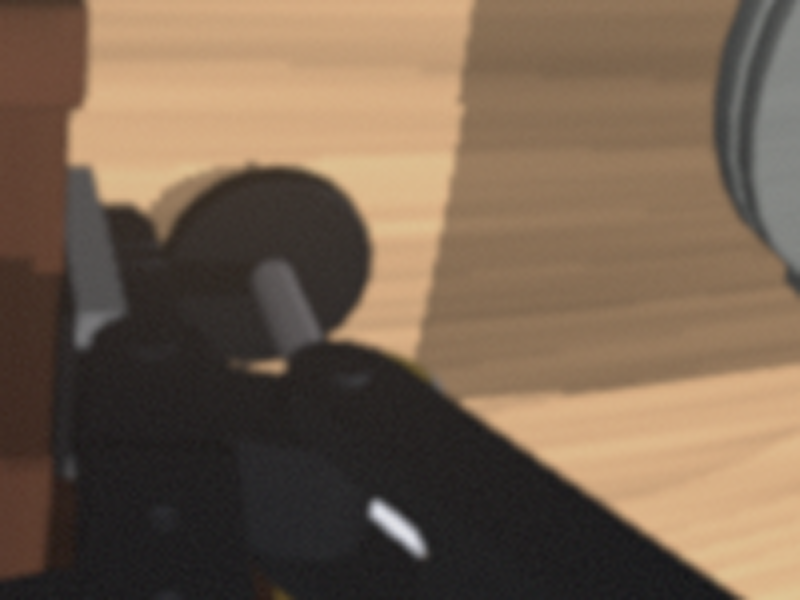

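The lens is hidden behind the gripper here, and the foot centre is near (268,262). I'll get the lens and head from the first wrist shot numerically.

Run:
```python
from h import *
import pickle; p,s=pickle.load(open('w5.pkl','rb'))
print('foot',[wray(p,330-.375+268/4,200-.375+262/4,z).round(4) for z in (0.005,.012)])
def T(q,t): M=np.eye(4);M[:3,:3]=R.from_quat(q).as_matrix();M[:3,3]=t;return M
CT=np.array(p['extrinsics'])@T(s['tcp_rot'],s['eef_pos'])
p1=dict(p,extrinsics=CT@np.linalg.inv(T([3.52118590e-03,9.99993765e-01,5.32343273e-05,2.61238410e-04],[0.46965003,0.206819,0.38575158])))
im=cv2.imread('pics/w1.png'); h=cv2.cvtColor(im,cv2.COLOR_BGR2HSV)
print('foot w1',wray(p1,382,197,.008).round(4))
roi=np.zeros(h.shape[:2],bool);roi[190:250,370:430]=1
yl=roi&(h[...,1]>110)&(h[...,2]>110)&(h[...,0]>19)&(h[...,0]<35)
wh=roi&(h[...,1]<40)&(h[...,2]>120)
for n,m in(('yel',yl),('white',wh)):
    v,u=np.nonzero(m);print(n,len(u),u.min(),u.max(),v.min(),v.max(),u.mean().round(1),v.mean().round(1))
for v in range(196,248,3):
    u=np.nonzero(wh[v])[0]; y=np.nonzero(yl[v])[0]
    print(v,(u.min(),u.max()) if len(u) else '',(y.min(),y.max()) if len(y) else '',h[v,399].tolist())
```

```text
foot [array([0.5617, 0.3201, 0.005 ]), array([0.5574, 0.318 , 0.012 ])]
foot w1 [0.5594 0.3191 0.008 ]
yel 77 387 411 201 211 399.8 208.9
white 934 385 416 207 243 400.5 226.5
196   [13, 52, 59]
199   [20, 101, 81]
202  (np.int64(408), np.int64(408)) [21, 134, 103]
205  (np.int64(410), np.int64(410)) [21, 132, 104]
208 (np.int64(412), np.int64(414)) (np.int64(402), np.int64(410)) [21, 132, 106]
211 (np.int64(408), np.int64(415)) (np.int64(390), np.int64(402)) [24, 133, 182]
214 (np.int64(385), np.int64(415))  [0, 4, 176]
217 (np.int64(385), np.int64(415))  [0, 0, 206]
220 (np.int64(385), np.int64(416))  [120, 1, 207]
223 (np.int64(385), np.int64(416))  [105, 2, 209]
226 (np.int64(385), np.int64(416))  [120, 2, 208]
229 (np.int64(385), np.int64(416))  [120, 2, 209]
232 (np.int64(385), np.int64(415))  [120, 2, 209]
235 (np.int64(385), np.int64(415))  [120, 2, 210]
238 (np.int64(386), np.int64(413))  [110, 4, 209]
241 (np.int64(389), np.int64(409))  [120, 2, 209]
244   [14, 72, 199]
247   [15, 97, 199]
```

Run:
```python
from h import *
import pickle; from scipy.optimize import minimize
p,s=pickle.load(open('w5.pkl','rb'))
def T(q,t): M=np.eye(4);M[:3,:3]=R.from_quat(q).as_matrix();M[:3,3]=t;return M
E1=np.array(p['extrinsics'])@T(s['tcp_rot'],s['eef_pos'])@np.linalg.inv(T([3.52118590e-03,9.99993765e-01,5.32343273e-05,2.61238410e-04],[0.46965003,0.206819,0.38575158]))
im=cv2.imread('pics/w1.png'); h=cv2.cvtColor(im,cv2.COLOR_BGR2HSV)
m=(h[...,1]<40)&(h[...,2]>120)|(h[...,1]>105)&(h[...,0]>17)&(h[...,0]<35)&(h[...,2]>90)
r=np.zeros_like(m);r[197:248,380:422]=1;m&=r
m=cv2.morphologyEx(m.astype(np.uint8),cv2.MORPH_OPEN,np.ones((2,2)));n,l,st,_=cv2.connectedComponentsWithStats(m);m=(l==1+st[1:,4].argmax()).astype(np.uint8)
print(st[1:,:].tolist())
S=8;M=cv2.resize(m[190:255,370:430],None,fx=S,fy=S,interpolation=cv2.INTER_LINEAR)
a=np.linspace(0,2*np.pi,40);L=np.array([[x,.025*np.cos(t),.12+.025*np.sin(t)] for x in(0,.045) for t in a])
def cost(q):
    y=q[2]/10;W=R.from_euler('z',y).apply(L)+[q[0],q[1],0];c=W@E1[:3,:3].T+E1[:3,3]
    rr=np.hypot(c[:,0],c[:,1]);t=np.arctan2(rr,c[:,2]);uv=c[:,:2]/rr[:,None]*t[:,None]*p['fx']+[p['cx'],p['cy']]
    D=np.zeros_like(M);cv2.fillConvexPoly(D,cv2.convexHull((((uv-[370,190])+.5)*S).astype(np.int32)),1)
    return (D!=M).sum()/M.sum()
for y in np.arange(-6,7,2)*.87:
    b=min((minimize(cost,[.547,.311,y],method='Nelder-Mead',options=dict(initial_simplex=[[.547,.311,y],[.553,.311,y],[.547,.317,y],[.549,.313,y+1]])) for _ in(0,)),key=lambda r:r.fun)
    print(round(np.degrees(y/10)),b.x[:2].round(4),'yaw',np.degrees(b.x[2]/10).round(1),round(b.fun,4))
plan([.42,.22,.25],0)
```

```text
[[385, 201, 33, 44, 1206]]
-30 [0.5354 0.3234] yaw 0.8 0.2105
-20 [0.536  0.3274] yaw -7.5 0.2245
-10 [0.5355 0.3241] yaw -0.6 0.2092
0 [0.5355 0.3221] yaw 4.6 0.2129
10 [0.5357 0.321 ] yaw 8.0 0.2158
20 [0.5352 0.3229] yaw 1.9 0.2103
30 [0.536  0.3167] yaw 16.4 0.2267
turn [-0.  -0.1  0.1] shift [ 1.7 12.8 -1.2]
```

Run:
```python
import cv2,numpy as np
im=cv2.imread('pics/w1.png'); h=cv2.cvtColor(im,cv2.COLOR_BGR2HSV)
for v in (204,210,225,235): print(v,[tuple(h[v,u].tolist()) for u in range(378,422,2)])
for u in (390,399,410): print(u,[tuple(h[v,u].tolist()) for v in range(194,250,2)])
cv2.imwrite('pics/w1c.png',cv2.resize(im[170:270,340:473],None,fx=6,fy=6,interpolation=cv2.INTER_CUBIC))
```

```text
204 [(12, 61, 63), (12, 51, 65), (17, 61, 84), (19, 111, 101), (20, 129, 105), (21, 132, 104), (21, 132, 104), (20, 131, 105), (20, 130, 104), (21, 132, 104), (21, 132, 104), (20, 131, 103), (21, 134, 103), (21, 134, 103), (21, 131, 105), (21, 134, 103), (20, 124, 113), (16, 83, 144), (15, 91, 180), (15, 97, 177), (15, 95, 134), (15, 95, 126)]
210 [(12, 52, 64), (10, 34, 91), (14, 26, 108), (18, 57, 108), (20, 99, 111), (21, 123, 118), (21, 133, 128), (21, 140, 137), (21, 139, 147), (21, 142, 154), (23, 143, 161), (25, 138, 168), (27, 132, 172), (29, 127, 177), (28, 115, 175), (26, 81, 160), (18, 26, 146), (143, 6, 170), (170, 4, 196), (13, 55, 159), (15, 93, 123), (15, 93, 124)]
225 [(15, 97, 187), (14, 87, 156), (13, 29, 104), (11, 24, 117), (9, 20, 129), (12, 18, 143), (9, 16, 160), (5, 16, 176), (10, 16, 192), (11, 14, 204), (15, 5, 207), (120, 6, 212), (120, 8, 215), (120, 7, 214), (120, 7, 214), (116, 8, 214), (120, 8, 214), (116, 9, 215), (114, 6, 208), (13, 33, 160), (15, 93, 131), (15, 93, 131)]
235 [(15, 98, 195), (15, 95, 180), (13, 56, 124), (7, 20, 114), (9, 20, 129), (8
[... 820 characters left out ...]
170), (0, 4, 176), (150, 1, 206), (120, 1, 208), (120, 1, 207), (0, 0, 208), (105, 2, 208), (120, 2, 208), (120, 2, 209), (105, 2, 209), (120, 2, 209), (120, 2, 208), (110, 4, 209), (110, 4, 209), (120, 4, 210), (10, 7, 206), (14, 72, 199), (15, 97, 197), (15, 97, 200)]
410 [(15, 97, 192), (15, 96, 186), (15, 97, 191), (15, 98, 184), (17, 107, 143), (20, 124, 113), (23, 138, 139), (24, 116, 165), (18, 26, 146), (126, 6, 197), (120, 8, 215), (116, 10, 214), (116, 8, 214), (120, 8, 214), (116, 8, 214), (120, 8, 214), (120, 8, 214), (116, 9, 215), (116, 10, 214), (120, 8, 215), (120, 7, 215), (120, 8, 215), (116, 9, 215), (6, 18, 207), (14, 86, 201), (15, 97, 197), (15, 98, 196), (15, 96, 201)]
```

View pics/w1c.png

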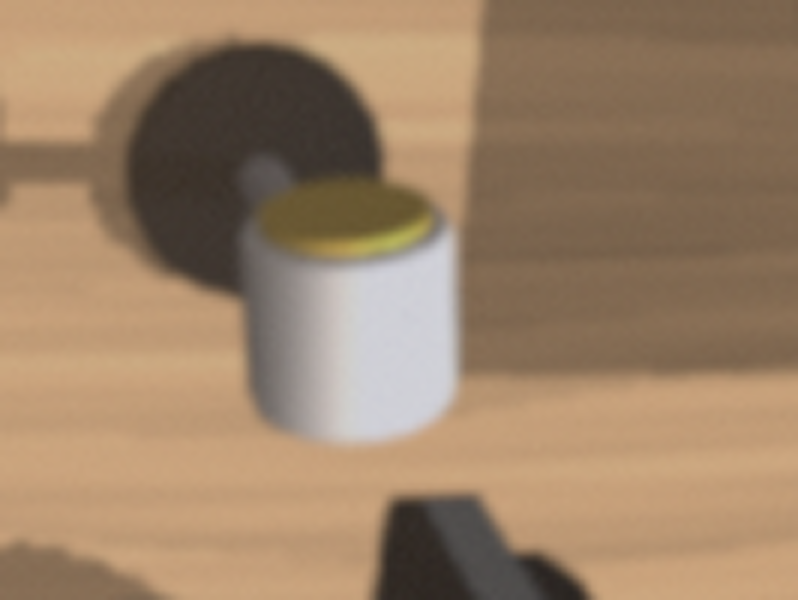

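The crop shows the lens ellipse centred at (347,217), and the head outline runs from x 242 to 458 and down to y 440. I'll fit a cylinder to that outline.

Run:
```python
from h import *
import pickle; from scipy.optimize import minimize
p,s=pickle.load(open('w5.pkl','rb'))
def T(q,t): M=np.eye(4);M[:3,:3]=R.from_quat(q).as_matrix();M[:3,3]=t;return M
E1=np.array(p['extrinsics'])@T(s['tcp_rot'],s['eef_pos'])@np.linalg.inv(T([3.52118590e-03,9.99993765e-01,5.32343273e-05,2.61238410e-04],[0.46965003,0.206819,0.38575158]))
p1=dict(p,extrinsics=E1); print('lens',wray(p1,397.4,205.8,.12).round(4))
P=np.array([(242,230),(258,200),(350,178),(437,205),(458,232),(458,390),(435,425),(355,440),(275,425),(252,395)])
M=np.zeros((600,800),np.uint8);cv2.fillConvexPoly(M,cv2.convexHull(P.astype(np.int32)),1)
a=np.linspace(0,2*np.pi,60)
def cost(q):
    L=np.array([[x,.025*np.cos(t),.12+.025*np.sin(t)] for x in(0,.045) for t in a])
    W=R.from_euler('z',q[2]/10).apply(L)+[q[0],q[1],0];c=W@E1[:3,:3].T+E1[:3,3]
    rr=np.hypot(c[:,0],c[:,1]);t=np.arctan2(rr,c[:,2]);uv=c[:,:2]/rr[:,None]*t[:,None]*p['fx']+[p['cx'],p['cy']]
    D=np.zeros_like(M);cv2.fillConvexPoly(D,cv2.convexHull((((uv-[340,170])+.5)*6).astype(np.int32)),1)
    return (D!=M).sum()/M.sum()
for y in (-3,-1,0,1,2,3):
    b=minimize(cost,[.547,.311,y],method='Nelder-Mead',options=dict(initial_simplex=[[.547,.311,y],[.555,.311,y],[.547,.319,y],[.549,.313,y+1]]))
    print(b.x[:2].round(4),'yaw',np.degrees(b.x[2]/10).round(1),round(b.fun,4))
```

```text
lens [0.5339 0.3165 0.12  ]
[0.5339 0.3174] yaw 6.2 0.0636
[0.5334 0.3174] yaw 6.2 0.0646
[0.5336 0.3174] yaw 6.3 0.064
[0.5339 0.3174] yaw 6.3 0.0643
[0.5342 0.3172] yaw 6.6 0.0651
[0.5336 0.3176] yaw 6.1 0.0658
```

Run:
```python
from h import *
print(ctrl.get_state()['time']); plan([.4152,.3451,.114],-84)
```

```text
9.425
turn [-0.1 -0.  84.1] shift [  6.1 138.  134.7]
```

Request:
send_rows:
  rows: "0 0 84 6 138 20 -1;0 0 84 6 138 20 -1;0 0 84 6 138 20 -1;0 0 84 6 138 30 -1;0 0 84 6 138 30 -1;0 0 84 6 138 60 -1;0 0 84 6 138 90 -1;0 0 84 6 138 120 -1"

```text
time: 10.42
eef_pos: [0.4158, 0.3454, 0.1287]
tcp_rot: [0.668, 0.744, 0.0, 0.0]
contact_force: [0.1, -0.3, -2.0]
opening: 0.268
finger_force: 69.3
```

Run:
```python
from h import *
plan([.4152,.3451,.114],-84);p=shot('side');print(look(p,'lens'),look(p,'bracket'),look(p,'yellow_end'))
```

```text
turn [ 0.  -0.   0.1] shift [-0.2 -0.6 14.7]
[(0.72, [0.5636, 0.304, 0.0427]), (0.6, [0.6069, -0.0408, 0.1108])] [(0.6, [0.4225, 0.3033, 0.1317]), (0.55, [0.8402, -0.07, 0.0418])] [(0.73, [0.8381, -0.0645, 0.0393]), (0.71, [0.4217, 0.298, 0.1355])]
```

Request:
send_rows:
  rows: "0 0 0 0 0 14 -1;0 0 0 0 0 14 -1;0 0 0 0 0 14 -1;0 0 0 0 0 14 -1;0 0 0 0 0 14 -1;0 0 0 0 0 14 -1;0 0 0 0 0 14 -1;0 0 0 0 0 14 -1"

```text
time: 11.62
eef_pos: [0.4149, 0.3465, 0.1156]
tcp_rot: [0.665, 0.747, -0.0, -0.0]
contact_force: [0.3, 0.0, -1.6]
opening: 0.271
finger_force: 69.3
```

Request:
send_rows:
  rows: "0 0 0 0 0 0 -1;0 0 0 0 0 0 -1;0 0 0 0 0 0 -1"

```text
time: 12.0
eef_pos: [0.4149, 0.3465, 0.1156]
tcp_rot: [0.665, 0.747, -0.0, -0.0]
contact_force: [1.2, -0.2, -1.6]
opening: 0.272
finger_force: 69.3
```

Run:
```python
from h import *
plan([.4227,.3047,.114],6.3)
p=shot('scene');
for t in('lens','lamp','bracket','yellow_end'): print(t,look(p,t))
```

```text
turn [ -0.   -0.  -89.7] shift [-42.5   3.    1.6]
lens [(0.82, [0.5635, 0.3243, 0.026]), (0.15, [0.4662, -0.5651, 0.0759])]
lamp [(0.94, [0.566, 0.3257, 0.025])]
bracket [(0.74, [0.8464, -0.0463, 0.0369])]
yellow_end [(0.92, [0.852, -0.0401, 0.042]), (0.74, [0.4228, 0.3234, 0.1267])]
```

Request:
send_rows:
  rows: "0 0 -80 -42 3 0 -1;0 0 -80 -42 3 0 -1;0 0 -80 -42 3 0 -1;0 0 -80 -42 3 0 -1;0 0 -80 -42 3 0 -1;0 0 -80 -42 3 0 -1;0 0 -80 -42 3 0 -1;0 0 -80 -42 3 0 -1"

```text
time: 13.25
eef_pos: [0.4227, 0.3051, 0.1156]
tcp_rot: [0.028, 1.0, -0.0, -0.0]
contact_force: [0.4, 1.0, -1.2]
opening: 0.269
finger_force: 69.4
```

Request:
send_rows:
  rows: "0 0 -10 0 0 0 -1;0 0 -10 0 0 0 -1;0 0 -10 0 0 0 -1;0 0 -10 0 0 0 -1;0 0 -10 0 0 0 -1;0 0 -10 0 0 0 -1;0 0 -10 0 0 0 -1;0 0 -10 0 0 0 -1"

```text
time: 14.25
eef_pos: [0.4227, 0.3052, 0.1156]
tcp_rot: [-0.058, 0.998, -0.0, -0.0]
contact_force: [-0.9, -0.6, -1.4]
opening: 0.271
finger_force: 69.4
```

Request:
send_rows:
  rows: "0 0 0 0 0 0 -1;0 0 0 0 0 0 -1;0 0 0 0 0 0 -1"

```text
time: 14.62
eef_pos: [0.4227, 0.3051, 0.1156]
tcp_rot: [-0.058, 0.998, -0.0, -0.0]
contact_force: [0.4, 0.1, -0.8]
opening: 0.264
finger_force: 69.4
```

Run:
```python
from h import *
s=ctrl.get_state();print(s['eef_pos'],s['qpos'])
plan([.4227,.3047,.114],6.3)
plan([.4242,.2635,.114],90)
```

```text
[0.42268353 0.30514309 0.11560864] [ 4.30521737e-01  1.10213263e-01  2.05504792e+00 -3.52618188e-05
  9.76385177e-01 -1.25566542e+00]
turn [-0.  -0.   0.3] shift [ 0.  -0.4  1.6]
turn [ -0.   -0.  -83.4] shift [  3.3 -41.5   1.6]
```

Request:
send_rows:
  rows: "0 0 -76 12 -28 0 -1;0 0 -76 12 -28 0 -1;0 0 -76 12 -28 0 -1;0 0 -76 12 -28 0 -1;0 0 -76 12 -28 0 -1;0 0 -76 12 -28 0 -1;0 0 -76 12 -28 0 -1;0 0 -76 12 -28 0 -1"

```text
time: 15.62
eef_pos: [0.414, 0.276, 0.1157]
tcp_rot: [-0.66, 0.752, -0.0, 0.0]
contact_force: [-0.3, -0.0, -0.5]
opening: 0.27
finger_force: 69.4
```

Request:
send_rows:
  rows: "0 0 0 0 0 0 -1;0 0 0 0 0 0 -1;0 0 0 0 0 0 -1;0 0 0 0 0 0 -1;0 0 0 0 0 0 -1;0 0 0 0 0 0 -1;0 0 0 0 0 0 -1;0 0 0 0 0 0 -1"

```text
time: 16.62
eef_pos: [0.414, 0.276, 0.1156]
tcp_rot: [-0.66, 0.751, 0.0, -0.0]
contact_force: [1.2, -0.1, -2.0]
opening: 0.272
finger_force: 69.4
```

Request:
send_rows:
  rows: "0 0 0 0 0 0 -1;0 0 0 0 0 0 -1;0 0 0 0 0 0 -1"

```text
time: 17.0
eef_pos: [0.414, 0.276, 0.1156]
tcp_rot: [-0.66, 0.751, 0.0, -0.0]
contact_force: [-0.1, 0.1, -0.2]
opening: 0.273
finger_force: 69.4
```

Run:
```python
from h import *
s=ctrl.get_state();print(s['eef_pos'],s['qpos'])
plan([.4142,.2762,.114],82)
plan([.48,.0,.20],-7)
```

```text
[0.4139859  0.27596897 0.11561287] [ 3.83754838e-01  5.84378993e-02  2.11099474e+00 -9.88229339e-06
  9.72208143e-01 -2.62890781e+00]
turn [ 0.  -0.   0.6] shift [-0.3 -0.2  1.6]
turn [ 0.  -0.  89.6] shift [ 265.2 -100.9  -84.4]
```

Request:
send_rows:
  rows: "0 0 0 50 -20 -40 -1;0 0 80 110 -50 -85 -1;0 0 80 170 -80 -85 -1;0 0 80 220 -100 -85 -1;0 0 80 260 -110 -85 -1;0 0 80 260 -110 -85 -1;0 0 80 260 -110 -85 -1;0 0 80 260 -110 -85 -1"

```text
time: 18.0
eef_pos: [0.4896, 0.0036, 0.2005]
tcp_rot: [-0.061, 0.998, 0.0, -0.0]
contact_force: [-0.2, -0.1, -1.4]
opening: 0.272
finger_force: 69.3
```

Run:
```python
from h import *
plan([.4926,.0105,.0793],-7)
```

```text
turn [ 0. -0. 14.] shift [ -3.9   6.4 121.2]
```

Request:
send_rows:
  rows: "0 0 14 -4 6.5 30 -1;0 0 14 -4 6.5 70 -1;0 0 14 -4 6.5 100 -1;0 0 14 -4 6.5 115 -1;0 0 14 -4 6.5 121 -1;0 0 14 -4 6.5 121 -1;0 0 14 -4 6.5 121 -1"

```text
time: 18.88
eef_pos: [0.4938, 0.0108, 0.0809]
tcp_rot: [0.057, 0.998, -0.0, 0.001]
contact_force: [-0.1, 0.2, -0.8]
opening: 0.268
finger_force: 69.3
```

Run:
```python
from h import *
s=ctrl.get_state();print(s['contact_force'])
plan([.5522,.0032,.0793],-7)
p=shot('wrist'); import pickle; pickle.dump((p,s),open('w6.pkl','wb'))
h=cv2.cvtColor(p['color'],cv2.COLOR_RGB2HSV)
m=((h[...,0]<6)|(h[...,0]>174))&(h[...,1]>180)&(h[...,2]>50)
n,l,st,ce=cv2.connectedComponentsWithStats(m.astype(np.uint8)); print([a.tolist() for a in st[1:] if a[4]>20])
for t in('mark','yellow_end','blue_end'): print(t,look(p,t))
```

```text
[-0.1134479   0.1732122  -0.82127042]
turn [-0.   0.1  0.4] shift [-58.9  -0.8   1.8]
[]
mark [(0.74, [0.5921, -0.0811, 0.072])]
yellow_end [(0.83, [0.4765, 0.0101, 0.0931])]
blue_end [(0.79, [0.4809, 0.0101, 0.0927]), (0.61, [0.7366, 0.2973, 0.0304])]
```

Request:
send_rows:
  rows: "0 0 0.4 -10 -0.8 1.8 -1;0 0 0.4 -22 -0.8 1.8 -1;0 0 0.4 -34 -0.8 1.8 -1;0 0 0.4 -42 -0.8 1.8 -1;0 0 0.4 -47 -0.8 1.8 -1;0 0 0.4 -50 -0.8 1.8 -1;0 0 0.4 -50 -0.8 1.8 -1"

```text
time: 19.95
eef_pos: [0.5423, 0.0044, 0.0778]
tcp_rot: [0.061, 0.998, -0.0, -0.0]
contact_force: [-0.2, 0.5, -1.1]
opening: 0.27
finger_force: 69.3
```

Run:
```python
from h import *
s=ctrl.get_state();print(s['contact_force'])
plan([.5522,.0032,.0793],-7)
for c in('scene','side'):
  p=shot(c,c+'6.png')
  for t in('mark','rail','bracket','back'): print(c,t,look(p,t))
```

```text
[-0.23428349  0.47648869 -1.1029114 ]
turn [-0. -0.  0.] shift [-9.9 -0.  -1.5]
scene mark [(0.5, [0.6109, 0.0138, 0.0801])]
scene rail [(0.95, [0.6126, 0.0172, 0.0806])]
scene bracket [(0.57, [0.8514, -0.0459, 0.0389])]
scene back [(0.7, [0.8503, -0.0443, 0.0366]), (0.46, [0.5852, 0.008, 0.1048])]
side mark [(0.65, [0.6045, -0.0407, 0.1112])]
side rail [(0.78, [0.6059, -0.0404, 0.1104])]
side bracket [(0.64, [0.5723, -0.0047, 0.0836]), (0.61, [0.841, -0.0693, 0.0467])]
side back [(0.74, [0.5682, -0.0083, 0.0911]), (0.53, [0.8418, -0.0664, 0.0397])]
```

Now the contact comes in small steps, 7 mm first.

Request:
send_rows:
  rows: "0 0 0 -2 0 -1 -1;0 0 0 -4 0 -1.5 -1;0 0 0 -6 0 -1.5 -1;0 0 0 -7 0 -1.5 -1;0 0 0 -8 0 -1.5 -1;0 0 0 -8 0 -1.5 -1;0 0 0 -8 0 -1.5 -1"

```text
time: 21.32
eef_pos: [0.5502, 0.0035, 0.0793]
tcp_rot: [0.061, 0.998, 0.0, -0.0]
contact_force: [-0.2, -0.4, -1.8]
opening: 0.267
finger_force: 69.3
```

Request:
send_rows:
  rows: "0 0 0 -1 0 0 -1;0 0 0 -2 0 0 -1;0 0 0 -3 0 0 -1;0 0 0 -4 0 0 -1;0 0 0 -4 0 0 -1;0 0 0 -4 0 0 -1;0 0 0 -4 0 0 -1"

```text
time: 22.2
eef_pos: [0.5541, 0.003, 0.0792]
tcp_rot: [0.061, 0.998, -0.0, -0.0]
contact_force: [-0.3, 0.0, -1.1]
opening: 0.271
finger_force: 69.4
```

Request:
send_rows:
  rows: "0 0 0 -1 0 0 -1;0 0 0 -2 0 0 -1;0 0 0 -3 0 0 -1;0 0 0 -4 0 0 -1;0 0 0 -4 0 0 -1;0 0 0 -4 0 0 -1;0 0 0 -4 0 0 -1"

```text
time: 23.08
eef_pos: [0.5579, 0.0025, 0.0792]
tcp_rot: [0.061, 0.998, 0.0, -0.0]
contact_force: [-5.3, -0.2, 0.6]
opening: 0.273
finger_force: 69.5
```

Request:
send_rows:
  rows: "0 0 0 -1 0 0 -1;0 0 0 -2 0 0 -1;0 0 0 -3 0 0 -1;0 0 0 -4 0 0 -1;0 0 0 -5 0 0 -1;0 0 0 -5 0 0 -1;0 0 0 -5 0 0 -1;0 0 0 -5 0 0 -1"

```text
time: 24.08
eef_pos: [0.5619, 0.002, 0.079]
tcp_rot: [0.061, 0.998, 0.0, -0.002]
contact_force: [-7.9, -0.1, 2.7]
opening: 0.272
finger_force: 69.9
```

Run:
```python
from h import *
F=[]
for i in range(6):
    p=shot('side' if i%2 else 'scene',f's{i}.png'); s=ctrl.get_state(); F.append(np.r_[s['contact_force'],s['wrist_torque']])
print(np.mean(F,0).round(2),np.std(F,0).round(2)); print(s['eef_pos'],R.from_quat(s['tcp_rot']).as_matrix().round(4).tolist())
for c in('scene','side'):
  p=shot(c)
  for t in('mark','bracket','back_top','yellow_end'): print(c,t,look(p,t))
```

```text
[-8.36  0.32  3.14  0.01  0.97  0.  ] [0.37 0.39 0.42 0.02 0.01 0.02]
[0.56194665 0.00203923 0.07905666] [[-0.9926, 0.1215, -0.0037], [0.1215, 0.9926, 0.0004], [0.0037, -0.0001, -1.0]]
scene mark [(0.91, [0.6165, 0.0143, 0.0828])]
scene bracket [(0.93, [0.8512, -0.0463, 0.0382])]
scene back_top [(0.97, [0.8476, -0.0481, 0.0398])]
scene yellow_end [(0.91, [0.8524, -0.0418, 0.0424]), (0.52, [0.594, 0.0086, 0.1098]), (0.47, [0.5704, 0.3274, 0.0264])]
side mark [(0.75, [0.6164, -0.0422, 0.1128])]
side bracket [(0.56, [0.5826, -0.0091, 0.0853]), (0.56, [0.8371, -0.0689, 0.0405])]
side back_top [(0.76, [0.839, -0.0706, 0.042]), (0.72, [0.5813, -0.0076, 0.0861])]
side yellow_end [(0.8, [0.8368, -0.0651, 0.0378]), (0.48, [0.5823, -0.0059, 0.0876])]
```

Request:
send_rows:
  rows: "0 0 0 -1 0 0 -1;0 0 0 -2 0 0 -1;0 0 0 -2 0 0 -1;0 0 0 -2 0 0 -1"

```text
time: 25.38
eef_pos: [0.5635, 0.0019, 0.079]
tcp_rot: [0.061, 0.998, 0.0, -0.003]
contact_force: [-9.9, 0.2, 3.5]
opening: 0.269
finger_force: 70.0
```

Run:
```python
from h import *
F=[]
for i in range(5):
    p=shot('side','side9.png'); s=ctrl.get_state(); F.append(s['contact_force'])
print(s['time'],np.mean(F,0).round(2),s['eef_pos'].round(4))
def vis(o,yaw):  # blue end: painted end incl. sliver of top; corners of end face and top strip
    return [px(p,R.from_euler('z',yaw,degrees=True).apply(np.array(c)/1e3)+o) for c in((41,-50,30),(41,-50,60),(41,-50,0))]
o1=np.array([.5361,-.276,0]); o2=s['eef_pos']-[0,0,.0293]
for f,o,y in(('side0.png',o1,-16.7),('side9.png',o2,-7)):
    P=np.array(vis(o,y)); im=cv2.imread('pics/'+f); h=cv2.cvtColor(im,cv2.COLOR_BGR2HSV)
    m=(h[...,0]>100)&(h[...,0]<135)&(h[...,1]>110)&(h[...,2]>40)
    r=np.zeros_like(m);u,v=P[0].astype(int);r[v-22:v+22,u-22:u+22]=1
    vv,uu=np.nonzero(m&r); print(f,'pred centre/top/bottom',P.round(1).tolist(),'blue n',len(uu),uu.mean().round(2),vv.mean().round(2),vv.min(),vv.max())
```

```text
25.625 [-9.47  0.56  3.96] [0.5634 0.0019 0.0789]
side0.png pred centre/top/bottom [[304.9, 274.7], [304.8, 269.7], [305.0, 279.5]] blue n 39 305.03 272.9 268 279
side9.png pred centre/top/bottom [[313.7, 205.8], [313.7, 200.4], [313.6, 211.1]] blue n 13 313.31 202.31 199 208
```

Run:
```python
from h import *
p=shot('scene','scene9.png'); q=shot('side','side9b.png'); s=ctrl.get_state()
xd=np.array([np.cos(np.radians(-7)),np.sin(np.radians(-7)),0]); bt=s['eef_pos']-[0,0,.0293]+.047*xd+[0,0,.06]
print('back_top',bt.round(4),'strip centre expected',(bt+.008*xd).round(4),'z',bt[2])
for n,c in(('scene',p),('side',q)):
    h=cv2.cvtColor(c['color'],cv2.COLOR_RGB2HSV); m=((h[...,0]<8)|(h[...,0]>172))&(h[...,1]>140)&(h[...,2]>60)
    u,v=map(int,px(c,bt+.008*xd)); r=np.zeros_like(m); r[v-25:v+25,u-30:u+30]=1
    vv,uu=np.nonzero(m&r); 
    if len(uu): print(n,(u,v),len(uu),(uu.min(),uu.max(),vv.min(),vv.max()),'->',ray_z(c,uu.mean(),vv.mean(),.11).round(4))
print(s['contact_force'])
```

```text
back_top [ 0.6101 -0.0039  0.1097] strip centre expected [ 0.618  -0.0048  0.1097] z 0.10966070252235532
scene (308, 196) 95 (np.int64(299), np.int64(318), np.int64(189), np.int64(203)) -> [ 0.6157 -0.0031  0.11  ]
side (318, 191) 89 (np.int64(315), np.int64(321), np.int64(184), np.int64(200)) -> [ 0.6178 -0.0076  0.11  ]
[-9.80921813  1.09730679  2.95972525]
```

Request:
send_rows:
  rows: "0 0 0 0 0 0 -1;0 0 0 0 0 0 -1;0 0 0 0 0 0 -1;0 0 0 0 0 0 -1;0 0 0 0 0 0 -1;0 0 0 0 0 0 -1;0 0 0 0 0 0 -1;0 0 0 0 0 0 -1"

```text
time: 26.72
eef_pos: [0.5635, 0.0019, 0.079]
tcp_rot: [0.061, 0.998, 0.0, -0.003]
contact_force: [-9.5, -0.4, 4.2]
opening: 0.273
finger_force: 70.0
```

Request:
send_rows:
  rows: "0 0 0 0 0 0 -1;0 0 0 0 0 0 -1;0 0 0 0 0 0 -1;0 0 0 0 0 0 -1;0 0 0 0 0 0 -1;0 0 0 0 0 0 -1;0 0 0 0 0 0 -1;0 0 0 0 0 0 -1"

```text
time: 27.72
eef_pos: [0.5634, 0.0019, 0.0789]
tcp_rot: [0.061, 0.998, 0.0, -0.003]
contact_force: [-10.8, 0.3, 4.0]
opening: 0.267
finger_force: 70.0
```

Request:
send_rows:
  rows: "0 0 0 0 0 0 -1;0 0 0 0 0 0 -1;0 0 0 0 0 0 -1;0 0 0 0 0 0 -1;0 0 0 0 0 0 -1;0 0 0 0 0 0 -1;0 0 0 0 0 0 -1;0 0 0 0 0 0 -1"

```text
time: 28.72
eef_pos: [0.5635, 0.0019, 0.079]
tcp_rot: [0.061, 0.998, 0.0, -0.003]
contact_force: [-9.5, 0.1, 4.4]
opening: 0.273
finger_force: 70.0
```

Request:
send_rows:
  rows: "0 0 0 0 0 0 -1;0 0 0 0 0 0 -1;0 0 0 0 0 0 -1;0 0 0 0 0 0 -1;0 0 0 0 0 0 -1;0 0 0 0 0 0 -1;0 0 0 0 0 0 -1;0 0 0 0 0 0 -1"

```text
time: 29.72
eef_pos: [0.5635, 0.0019, 0.079]
tcp_rot: [0.061, 0.998, 0.0, -0.003]
contact_force: [-10.9, -0.7, 4.6]
opening: 0.267
finger_force: 70.0
```

Request:
send_rows:
  rows: "0 0 0 0 0 0 -1;0 0 0 0 0 0 -1;0 0 0 0 0 0 -1;0 0 0 0 0 0 -1;0 0 0 0 0 0 -1;0 0 0 0 0 0 -1;0 0 0 0 0 0 -1;0 0 0 0 0 0 -1"

```text
time: 30.72
eef_pos: [0.5635, 0.0019, 0.0789]
tcp_rot: [0.061, 0.998, 0.0, -0.003]
contact_force: [-10.3, -0.1, 4.2]
opening: 0.273
finger_force: 70.0
```

Request:
send_rows:
  rows: "0 0 0 0 0 0 -1;0 0 0 0 0 0 -1;0 0 0 0 0 0 -1;0 0 0 0 0 0 -1;0 0 0 0 0 0 -1;0 0 0 0 0 0 -1;0 0 0 0 0 0 -1;0 0 0 0 0 0 -1"

```text
time: 31.72
eef_pos: [0.5635, 0.0019, 0.0789]
tcp_rot: [0.061, 0.998, 0.0, -0.003]
contact_force: [-9.1, -0.2, 3.4]
opening: 0.272
finger_force: 70.0
```

```bash
python3 -c "
from plant import ctrl
print(ctrl.sign_off())"
```

```text
the job is handed in; nothing more can be done
None
```

I showed the bracket's yellow end, back and blue end to the lens in turn. It is now held on the red patch at about 10 N (over 6 s so far), within about 4 mm of the patch sideways and 1 mm of flush by my measurements; the job is handed in, but no verdict came back.

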